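Power up the extractor control and jog its sprung toggle

ROBOT

A 6-joint arm with a two-finger parallel gripper is mounted at the origin on the work surface; the furniture and walls round the work are solid. World frame = base frame: x ahead of the robot, y to its left, z up, the work surface at z = 0. Lengths are in m, angles in rad, forces in N, time in s.
With the tool pointing down it reaches from about 0.35 to 0.85 m from the base axis. Payload 8.1 kg.
Tool frame: the origin (TCP) lies midway between the tips of the shut fingers; the grasp point (between the pads) lies 19 mm behind it; z points along the fingers, y is the line along which they close (so a half turn about z gives the same grasp; the last joint's range is limited). The gripper opens to 93 mm and grips with 3 to 60 N. Pads are 15 mm wide; open, the fingers measure 128 mm over their backs; the gripper's body (75 mm by 188 mm) begins 65 mm behind the grasp point.
Start: joints at [1.201, 0.13, 1.488, -0, 1.523, -0.085], TCP at [0.169, 0.576, 0.219] pointing down, gripper open.
Joint ranges: [-2.96, 2.96], [-0.89, 2.26], [0.02, 2.5], [-1.34, 4.48], [0, 2.73], [-2.66, 2.66]. Speed limits (rad/s): [2.39, 2.39, 2.79, 3.14, 3.14, 3.14].

INTERFACE

Orientations are given as a rotation vector (axis times angle).
In Python, from plant import read_state, read_camera, get_calibration, close_job gives the robot as it stands.
- The arm moves only by the shell command python3 -m crank 'ROWS' [FORCE]. ROWS is JSON, a list that holds one entry, the list of rows, each a list of 7 numbers: the gripper's target within -1 to 1 (fully open at 1, half-way at 0, shut at -1), then the shift along the tool's x, y, z as a fraction of full scale, then the turn, a rotation vector about the tool's x, y, z as a fraction of full scale. In form: [[[grip, x, y, z, rx, ry, rz], ...]]. A call has exactly 5 rows; each row is the pose to reach, as a shift and turn from the pose commanded when the call began, along the tool's axes at that moment; what a row does not reach only later rows make up. Full scale, the value 1, is 0.5 m for a shift and 90 degrees for a turn. A row lasts 1/8 s, in which the tool goes at most 62.5 mm and 10.7 degrees, less where a joint would pass 70% of its speed; a pose out of reach is approached as far as the arm can. A call with a number of a shift or a turn outside -1 to 1 is refused whole. A call with a gripper value outside its range is refused whole. The fingers move at their own pace and stop on an object; FORCE is the grip in N (left out, the last holds). Time passes only in rows, so rows that repeat a pose let the fingers close, or fill a call up. It gives the time, the measured TCP pose, the force, the opening and the grip force at its end, in the units of the state.
- read_state(): the state, without advancing time (a new reading comes with each control period).
- read_camera(name): name is "scene" or "top"; returns the picture (420x560x3 uint8, red, green, blue); there is no depth.
- get_calibration(name): a dict with "fx", "fy", "cx", "cy" (pixels), "eye" and "orientation" of the camera in the world. Camera axes: x right, y down, z forward; pixel columns grow to the right and rows downward; lengths in m; the calibration is good to about 2 mm. A picture is of the moment at which its call begins. get_calibration takes no time and is no camera call.
- close_job(): hands the job in; it is judged then, once.
The state is a dict: "t": time; "q": joint angles; "dq": joint speeds; "joint_torque": joint torques, N m; "tool_pos": TCP position; "orientation": TCP orientation; "force": force on the tool from outside, world axes, zero at the start; "wrist_torque": the same for the moment, N m; "opening": finger opening in m; "gripper_force": force on a finger pad.
Only numpy, scipy, OpenCV 4.12 (cv2) and the standard library are available. Lean on these libraries where they do the work, as an engineer would, in place of code of your own. Each camera call takes 0.05 s, during which the arm holds its last target. There are 200 camera calls.

TASK

Load the orange cell from its tray into the battery bay of the grey control box: flat end against the coil spring, press the spring back, then bring the button end down past the retaining lip so the cell lies flat, held between spring and contact, and let it go. Then push the spring-centred toggle towards the green dot, fully against its stop, hold it there for at least one second and let it spring back to the middle. Never push it towards the red dot, never force the box (25 N at most from the robot), and leave the other things on the bench where they are.

Things in the scene. Friction and masses are not known exactly. Their poses are not given: they have to be found in the camera images.
- control_box: Grey control box fixed to the table; origin at the centre of its underside, z up; sizes here in mm, box frame. Base 170 (x) x 190 (y) x 12 high. +y half: battery bay along x at y = 45, floor z = 12, spring at its -x end, lip at its +x end, no side walls. -y half: blue toggle housing 120 x 62, centre x 0, y -45, top z = 38.
- bay_seat (a point): middle of the seated cell, at 17, 45, 29 mm in the box frame, same axes. Two chock ribs 3.5 mm high stand on the bay floor 11 to 15 mm either side of the bay line, from box x -8 to +48. Seated, the button touches the contact face (box x = 62) under the lip.
- spring_face (a point): centre of the spring cap's face (steel disc, 16 mm diameter, looks to box +x), at x -24, y 45, z 29 mm in the box frame when free; moves with the cap. Its coil, open above, runs into a black housing (x -84 to -60, 42 mm wide, top z = 42).
- lip_edge (a point): middle of the lip's lower inner edge, x 56, y 45, z 47.5 mm in the box frame. The lip overhangs from the black end wall (contact face x = 62, 42 mm wide); lip and wall top z = 52. To tip the cell in: flat end low against the cap, about 30 degrees tilted so the button end clears the lip, spring pressed some 11 to 16 mm, then lower the button end.
- spring_cap (a joint): travel of the spring cap towards box -x, m; 0 free, 0.004 with the cell seated, 0.024 at most; force about 2.1 N at the start plus 0.35 N per mm
- cell: Orange cylindrical cell with a black band near its button end, 34 mm diameter, 90 mm long overall including a steel button 12 mm across and 3 mm long at the +x end; about 0.14 kg; origin at its middle on its axis, x along the axis towards the button. At first it lies level in its tray.
- cell_button (a point): the tip of the cell's button, 45 mm from the middle
- tray: flat grey plastic tray fixed to the table, 110 (x) x 75 mm, floor 3 mm thick, rim 7 mm high only at its two x ends, two chock ribs to 6.5 mm height 11 to 15 mm beside the cell's line keep it from rolling; cell axis at z = 20 mm above the table; a black tool case 0.23 m high stands between tray and robot and control box, lift the cell clear of it; origin at the centre of its underside
- toggle (a joint): lean of the toggle about box y, rad: 0 centred, positive leans to box +x, stops at +-0.42; a spring brings it back to 0 (about 3.5 N at the knob at the stop). Pivot at box x 0, y -45, z 34 mm.
- toggle_knob (a point): middle of the black knob (22 mm diameter, from 38 to 64 mm above the pivot) on the 10 mm steel lever, 54 mm above the pivot; knob middle z = 88 mm when centred, and moves 22 mm to the stop
- green_dot: green disc, 19 mm across, flat on top of the blue toggle housing; origin at its middle; the toggle is to be pushed towards it
- red_dot: red disc of the same size on the other side of the toggle
- steel_rail: black steel guide rail, 32x420x22 mm; bystander, leave it where it is; origin at the centre of its underside
- oak_block: oak offcut, 60x130x25 mm; bystander, leave it where it is; origin at the centre of its underside
- block_plane: block plane, 50x160x49 mm; bystander, leave it where it is; origin at the centre of its underside
- walnut_strip: dark walnut strip, 35x300x14 mm; bystander, leave it where it is; origin at the centre of its underside
Mind the look-alikes: they are no part of the job. There is more than one size of the cell; the one meant has the size given above.

How it is judged:
By the outcome, as a careful person would: the job done as asked, in the order asked, and still so for the second after the job is handed in, with the robot touching nothing.
It also fails if it takes over 67 s, if anything falls off the work surface, if the arm or the gripper's body presses on something with over 40 N, if the wrist force passes 120 N, or if a joint passes its speed limit or range.

## Working session

There is one attempt and no reset: what is moved stays moved. The work goes in short steps, Python scripts to look and compute and a shell command to move; the robot and the scene stay as the last step left them, time stands still between calls to the robot, and variables do not carry over. Pictures are saved under pics/ and viewed, at most 13 in all, crops included, and the job is handed in when it is done.

```bash
mkdir -p pics; ls; python3 - <<'E'
from plant import *
import cv2
for n in("scene","top"):
    cv2.imwrite(f"pics/{n}0.png",read_camera(n)[:,:,::-1]); print(n,get_calibration(n))
print(read_state())
E
```

```text
pics
scene {'fx': 462.1638978233182, 'fy': 462.1638978233182, 'cx': 284.18115245585403, 'cy': 211.22955664073916, 'eye': array([-0.12256163, -0.95160299,  1.11619993]), 'orientation': array([-2.1944714 ,  0.68702109, -0.29873667])}
top {'fx': 463.0612707990042, 'fy': 463.0612707990042, 'cx': 275.5398256352915, 'cy': 202.7613645373164, 'eye': array([0.43314315, 0.07255058, 1.7165847 ]), 'orientation': array([-2.197305  ,  2.16105108, -0.11296314])}
{'t': 0.1, 'q': array([ 1.20062094e+00,  1.31090712e-01,  1.48923012e+00, -1.65441867e-05,
        1.52302550e+00, -8.53907142e-02]), 'dq': array([-0.00058204, -0.00102654, -0.00433207, -0.00043146,  0.00247808,
        0.00097498]), 'joint_torque': array([ 1.02087903e-03, -5.61334491e+01, -4.93098056e+01,  7.70612829e-02,
        2.89924111e-02, -1.44981482e-05]), 'tool_pos': array([0.16834899, 0.57532216, 0.21765654]), 'orientation': array([-4.45773253e-01, -3.10942060e+00,  2.68904760e-03]), 'force': array([0.05635526, 0.45392992, 0.09929111]), 'wrist_torque': array([0.00021746, 0.01297618, 0.01582097]), 'gripper_force': 0.0, 'opening': 0.09294187934515655}
```

View pics/scene0.png

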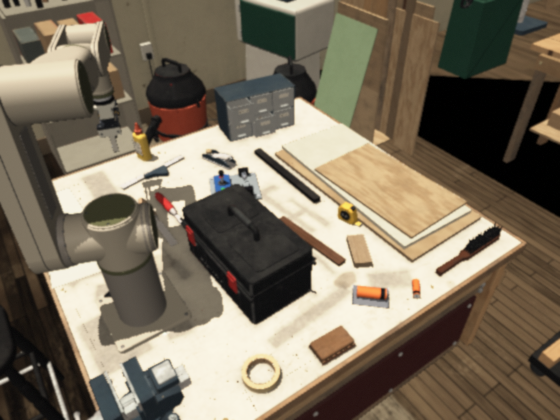

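View pics/top0.png

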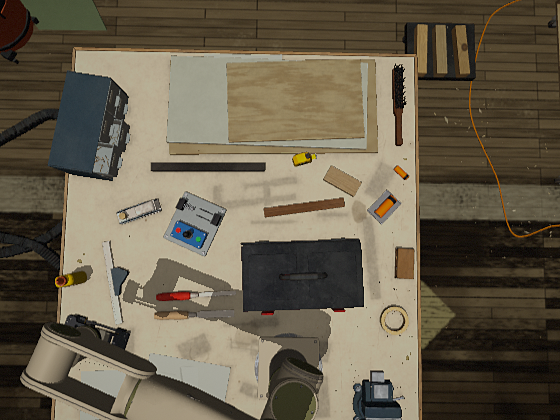

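The top view shows the box at about (195,223), the orange cell in its tray at (384,207), a smaller orange cell at (401,173), and the tool case in between at (302,275). I'll enlarge the box and the tray.

```bash
cat > h.py <<'E'
import numpy as np, cv2
from plant import *
from scipy.spatial.transform import Rotation as R
def ray(n,u,v,z):
    c=get_calibration(n); r=R.from_rotvec(c["orientation"]).as_matrix()
    d=r@np.array([(u-c["cx"])/c["fx"],(v-c["cy"])/c["fy"],1]); e=c["eye"]
    return e+d*(z-e[2])/d[2]
def proj(n,p):
    c=get_calibration(n); q=R.from_rotvec(c["orientation"]).as_matrix().T@(np.array(p)-c["eye"])
    return np.array([c["fx"]*q[0]/q[2]+c["cx"],c["fy"]*q[1]/q[2]+c["cy"]])
def blobs(n,im,lo,hi,roi):
    x0,y0,x1,y1=roi; h=cv2.cvtColor(im[y0:y1,x0:x1],cv2.COLOR_RGB2HSV)
    m=cv2.inRange(h,lo,hi); k,l,s,c=cv2.connectedComponentsWithStats(m)
    out=[]
    for i in range(1,k):
        if s[i,4]>8:
            cn=cv2.findContours((l==i).astype(np.uint8),0,2)[0][0]
            out.append((s[i,4],c[i]+[x0,y0],cv2.minAreaRect(cn+np.array([x0,y0]))))
    return out
E
python3 - <<'E'
from h import *
im=cv2.imread("pics/top0.png"); sc=cv2.imread("pics/scene0.png")
f=lambda a,s,w:cv2.resize(a,w,interpolation=cv2.INTER_CUBIC)
a=f(im[185:260,155:235],0,(400,375)); b=f(im[160:235,350:430],0,(400,375))
c=f(sc[160:210,200:270],0,(400,286)); d=f(sc[270:320,340:430],0,(400,222))
L=np.vstack([a,c[:225]]);Rr=np.vstack([b,cv2.resize(d,(400,225))])
cv2.imwrite("pics/crops.png",np.hstack([L,Rr]))
rgb=im[:,:,::-1]; srgb=sc[:,:,::-1]
for nm,lo,hi in(("orange",(5,170,120),(18,255,255)),):
    print(nm,blobs("top",rgb,lo,hi,(350,150,430,230)));print(blobs("scene",srgb,lo,hi,(330,260,440,320)))
for nm,lo,hi in(("green",(45,120,60),(85,255,255)),("red",(0,170,100),(4,255,255)),("blue",(100,120,60),(120,255,255))):
    print(nm,blobs("top",rgb,lo,hi,(155,185,235,260)))
E
```

```text
orange [(np.int32(55), array([399.98181818, 171.45454545]), ((400.25006103515625, 171.25001525878906), (12.020814895629883, 5.656853675842285), 45.0)), (np.int32(161), array([384.16149068, 207.40993789]), ((384.25006103515625, 207.75003051757812), (8.485280990600586, 19.091880798339844), 45.0))]
[(np.int32(59), array([415.38983051, 285.3220339 ]), ((415.5, 285.0), (10.0, 5.0), 90.0)), (np.int32(217), array([369.1797235 , 292.15207373]), ((369.1894226074219, 292.1399230957031), (22.959304809570312, 9.580982208251953), 6.709836483001709))]
green [(np.int32(22), array([197.90909091, 238.90909091]), ((198.0, 239.0), (4.0, 4.0), 90.0))]
red [(np.int32(14), array([177.71428571, 230.14285714]), ((178.0, 230.5), (3.0, 4.0), 90.0))]
blue [(np.int32(411), array([188.28467153, 234.35279805]), ((188.02737426757812, 234.23971557617188), (32.52490997314453, 16.800399780273438), 24.443954467773438))]
```

View pics/crops.png

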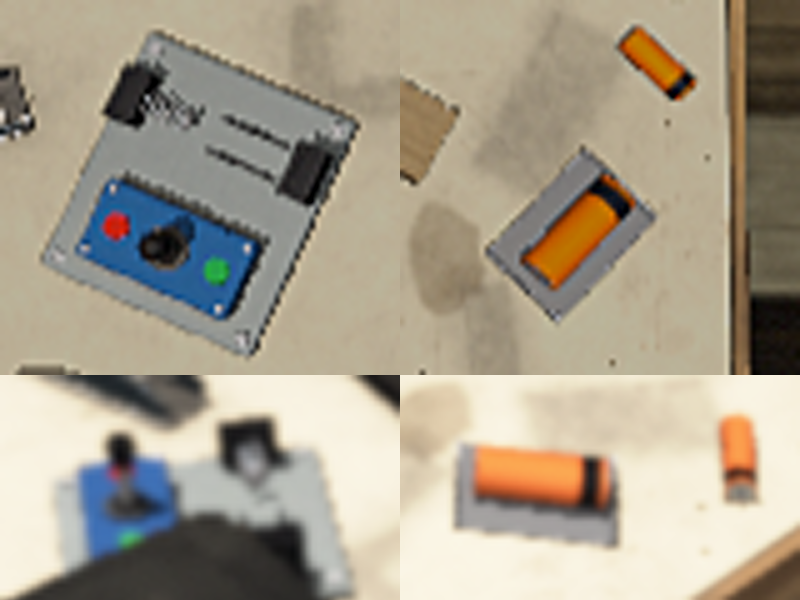

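The crop shows the box with the spring housing upper-left and the lip wall at right, so box +x points right and slightly down in the image. The red dot is on the -x side and the green dot on +x, with the lever upright between them. The large cell is in its tray with its button to the upper right. The small cell is the look-alike.

```bash
cat > m.py <<'E'
from h import *
im=cv2.imread("pics/top0.png")[:,:,::-1]; sc=cv2.imread("pics/scene0.png")[:,:,::-1]
def up(a,roi,k=8):
    x0,y0,x1,y1=roi
    return cv2.resize(a[y0:y1,x0:x1],None,fx=k,fy=k,interpolation=cv2.INTER_CUBIC), lambda p:(np.array(p)+.5)/k-.5+[x0,y0]
def biggest(m):
    cs=cv2.findContours(m,0,1)[0]; return max(cs,key=cv2.contourArea)
# base + tray: not beige
for nm,roi in(("base",(157,187,233,258)),("tray",(362,185,406,228))):
    a,f=up(im,roi); d=a[:,:,0].astype(int)-a[:,:,2]
    print(nm,"R-B pct",np.percentile(d,[5,25,50,75,95]))
    m=(d<(15 if nm=="base" else 12)).astype(np.uint8)
    if nm=="tray": m|=cv2.inRange(cv2.cvtColor(a,cv2.COLOR_RGB2HSV),(3,150,80),(18,255,255))//255
    m=cv2.morphologyEx(m,cv2.MORPH_OPEN,np.ones((9,9))); m=cv2.morphologyEx(m,cv2.MORPH_CLOSE,np.ones((25,25)))
    r=cv2.minAreaRect(biggest(m)); bx=f(cv2.boxPoints(r)); print(nm,bx.round(2).tolist())
    for z in((0,.012) if nm=="base" else (0.,.003)):
        w=np.array([ray("top",*p,z)[:2] for p in bx]); print(z,w.round(4).tolist(),"c",w.mean(0).round(4),"sides",np.linalg.norm(np.roll(w,-1,0)-w,axis=1).round(4))
a,f=up(im,(157,187,233,258)); h=cv2.cvtColor(a,cv2.COLOR_RGB2HSV)
P={}
for nm,lo,hi,z in(("green",(45,110,60),(85,255,255),.038),("red",(0,150,90),(6,255,255),.038),("blue",(98,110,90),(125,255,255),.038)):
    c=biggest(cv2.inRange(h,lo,hi)); r=cv2.minAreaRect(c); p=f(r[0]); P[nm]=ray("top",*p,z)[:2]; print(nm,p.round(2),(np.array(r[1])/8).round(1),P[nm].round(4))
g=P["green"]-P["red"]; print("mid",(P["green"]+P["red"])/2,"yaw",np.degrees(np.arctan2(g[1],g[0])),np.linalg.norm(g))
# cell
for n,i,roi in(("top",im,(362,185,406,228)),("scene",sc,(345,275,400,315))):
    a,f=up(i,roi); h=cv2.cvtColor(a,cv2.COLOR_RGB2HSV)
    m=cv2.inRange(h,(3,150,90),(20,255,255)); m=cv2.morphologyEx(m,cv2.MORPH_CLOSE,np.ones((41,41)))
    r=cv2.minAreaRect(biggest(m)); b=f(cv2.boxPoints(r)); print(n,"cell",f(r[0]).round(2),(np.array(r[1])/8).round(2),r[2],ray(n,*f(r[0]),.020).round(4))
    w=np.array([ray(n,*p,.02)[:2] for p in b]); print(w.round(4).tolist())
E
python3 m.py
```

```text
base R-B pct [-105.    2.   34.   37.   39.]
base [[161.75, 237.2], [183.15, 189.58], [226.51, 209.07], [205.11, 256.68]]
0 [[0.4579, 0.4723], [0.636, 0.3997], [0.5659, 0.2365], [0.3891, 0.3106]] c [0.5122 0.3548] sides [0.1923 0.1775 0.1918 0.1758]
0.012 [[0.4577, 0.4695], [0.6346, 0.3974], [0.565, 0.2354], [0.3894, 0.3089]] c [0.5117 0.3528] sides [0.191  0.1763 0.1904 0.1745]
tray R-B pct [ -2.  32.  36.  39. 189.]
tray [[366.34, 210.23], [386.62, 188.95], [401.25, 202.9], [380.97, 224.17]]
0.0 [[0.5705, -0.2839], [0.6517, -0.3602], [0.6002, -0.4147], [0.5194, -0.3383]] c [ 0.5854 -0.3493] sides [0.1114 0.075  0.1111 0.0746]
0.003 [[0.5702, -0.2833], [0.6513, -0.3594], [0.5999, -0.4138], [0.5193, -0.3376]] c [ 0.5852 -0.3485] sides [0.1112 0.0748 0.1109 0.0745]
green [197.88 238.81] [5.2 5.1] [0.4537 0.3333]
red [177.84 229.91] [4.2 4.2] [0.4845 0.4065]
blue [187.87 234.21] [32.7 17.2] [0.4696 0.3699]
mid [0.46909946 0.36988693] yaw -112.87406567301501 0.07946856977518428
top cell [385.55 205.71] [ 9.21 24.53] 43.66777801513672 [ 0.5868 -0.3508  0.02  ]
[[0.565, -0.3071], [0.6319, -0.3701], [0.6086, -0.3947], [0.542, -0.3316]]
scene cell [371.69 292.32] [29.78 10.76] 6.115502834320068 [ 0.5902 -0.3545  0.02  ]
[[0.5428, -0.3388], [0.5731, -0.3095], [0.6382, -0.3704], [0.6067, -0.3981]]
```

```bash
cat > g.py <<'E'
from h import *
import sys
BC=np.array([.511,.352,0]); BY=np.radians(-113.); TC=np.array([.587,-.351,.020]); TY=np.radians(-43.2)
H=.011; REL=20.
BR=R.from_euler("z",BY).as_matrix()
def box(x,y,z): return BC+BR@np.array([x,y,z])/1000
def toolR(yaw_x,t):  # yaw of tool x (rad), tilt t deg about tool y
    c,s=np.cos(yaw_x),np.sin(yaw_x)
    return R.from_matrix(np.array([[c,s,0],[s,-c,0],[0,0,-1]]))*R.from_euler("y",t,degrees=True)
def cell(p,yaw,th,ax=0.):  # cell middle, axis yaw, elevation deg, ax: grip point along axis from middle, m
    T=toolR(yaw+np.pi,REL-th); a=np.array([np.cos(yaw)*np.cos(np.radians(th)),np.sin(yaw)*np.cos(np.radians(th)),np.sin(np.radians(th))])
    return np.array(p)+a*ax+T.apply([0,0,H]),T
def delta(p,T):
    s=read_state(); C=R.from_rotvec(s["orientation"])
    d=C.inv().apply(np.array(p)-s["tool_pos"]); w=(C.inv()*T).as_rotvec()
    print("t",round(s["t"],2),"target",np.round(p,4),"rows>=",max(np.linalg.norm(d)/.0625,np.degrees(np.linalg.norm(w))/10.7).round(1),"shift",(d/.5).round(4),"turn",(w/(np.pi/2)).round(4))
def where(ax=0.):  # cell middle in box frame + elevation
    s=read_state(); C=R.from_rotvec(s["orientation"]); a=C.apply(R.from_euler("y",-REL,degrees=True).apply([-1,0,0]))
    m=s["tool_pos"]-C.apply([0,0,H])-a*ax; print("cell box mm",(BR.T@(m-BC)*1000).round(1),"axis",(BR.T@a).round(3),"F",(BR.T@s["force"]).round(1),"grip",round(s["gripper_force"],1),"op",round(s["opening"],4),"t",round(s["t"],2))
E
python3 - <<'E'
from g import *
delta([.56,.12,.34],toolR(TY+np.pi,0))
p,T=cell(TC,TY,0); delta(p+[0,0,.30],T)
E
```

```text
t 0.1 target [0.56 0.12 0.34] rows>= 9.8 shift [-1.0076 -0.6543 -0.2437] turn [-1.100e-03  2.000e-04  2.987e-01]
t 0.1 target [ 0.5843 -0.3484  0.3097] rows>= 16.3 shift [-1.3173 -1.5397 -0.1815] turn [-0.0532  0.2183  0.2954]
```

```bash
python3 -m crank '[[[1,-0.05,-0.03,-0.1,0,0,0.05],[1,-0.15,-0.1,-0.2,0,0,0.1],[1,-0.27,-0.18,-0.24,0,0,0.2],[1,-0.38,-0.25,-0.24,0,0,0.25],[1,-0.5,-0.33,-0.24,0,0,0.3]]]' 40; python3 -c "
from g import *
p,T=cell(TC,TY,0); delta([.57,-.05,.33],toolR(TY+np.pi,0)); delta(p+[0,0,.2],T)"
```

```text
t: 0.72
tool_pos: [0.3382, 0.3753, 0.338]
orientation: [1.162, 2.918, 0.001]
force: [0.8, -0.6, 0.2]
opening: 0.0931
gripper_force: 0.0
t 0.72 target [ 0.57 -0.05  0.33] rows>= 7.8 shift [-0.9215 -0.2989  0.0159] turn [ 0.0006  0.0001 -0.0026]
t 0.72 target [ 0.5843 -0.3484  0.2097] rows>= 12.4 shift [-1.3525 -0.713   0.2563] turn [ 0.0011  0.2223 -0.0025]
```

```bash
python3 -m crank '[[[1,-0.12,-0.04,0,0,0,0],[1,-0.23,-0.08,0,0,0,0],[1,-0.35,-0.12,0,0,0,0],[1,-0.46,-0.16,0,0,0,0],[1,-0.57,-0.2,0,0,0,0]]]'; python3 -m crank '[[[1,-0.12,-0.05,0,0,0,0],[1,-0.22,-0.11,0,0,0,0],[1,-0.32,-0.18,0,0,0,0],[1,-0.42,-0.25,0,0,0,0],[1,-0.52,-0.32,0,0,0,0]]]'; python3 -c "
from g import *
p,T=cell(TC,TY,0); delta(p+[0,0,.06],T)"
```

```text
t: 1.35
tool_pos: [0.4763, 0.1065, 0.3372]
orientation: [-1.16, -2.919, 0.0]
force: [1.5, 0.1, 0.4]
opening: 0.0929
gripper_force: 0.0
t: 1.98
tool_pos: [0.5553, -0.1883, 0.337]
orientation: [-1.159, -2.919, -0.0]
force: [1.1, 0.4, 0.8]
opening: 0.0931
gripper_force: 0.0
t 1.98 target [ 0.5843 -0.3484  0.0697] rows>= 5.0 shift [-0.2622 -0.1933  0.5346] turn [ 2.000e-04  2.218e-01 -1.300e-03]
```

```bash
python3 -m crank '[[[1,-0.1,-0.07,0,0,0.05,0],[1,-0.2,-0.14,0.02,0,0.12,0],[1,-0.262,-0.193,0.1,0,0.222,0],[1,-0.262,-0.193,0.22,0,0.222,0],[1,-0.262,-0.193,0.34,0,0.222,0]]]'; python3 -m crank '[[[1,0,0,0,0,0,0],[1,0,0,0,0,0,0],[1,0,0,0,0,0,0],[1,0,0,0,0,0,0],[1,0,0,0,0,0,0]]]';python3 - <<'E'
from g import *
p,T=cell(TC,TY,0); delta(p+[0,0,.05],T); delta(p,T)
a=read_camera("top")[150:250,330:450]; b=read_camera("scene")[180:320,300:450]
f=lambda a,k:cv2.resize(a,k,interpolation=cv2.INTER_CUBIC)
cv2.imwrite("pics/pre.png",np.hstack([f(a,(400,333)),f(b,(400,333))])[:,:,::-1])
E
```

```text
t: 2.6
tool_pos: [0.5839, -0.3478, 0.1714]
orientation: [-1.039, -2.609, -0.184]
force: [0.9, 0.1, -0.8]
opening: 0.0927
gripper_force: 0.0
t: 3.22
tool_pos: [0.585, -0.3464, 0.1782]
orientation: [-1.038, -2.616, -0.182]
force: [-0.5, 0.0, -0.7]
opening: 0.0929
gripper_force: 0.0
t 3.23 target [ 0.5843 -0.3484  0.0597] rows>= 1.9 shift [-0.082  -0.0041  0.2225] turn [ 0.0006  0.0019 -0.001 ]
t 3.23 target [ 0.5843 -0.3484  0.0097] rows>= 2.7 shift [-0.1159 -0.0041  0.3166] turn [ 0.0006  0.0019 -0.001 ]
```

View pics/pre.png

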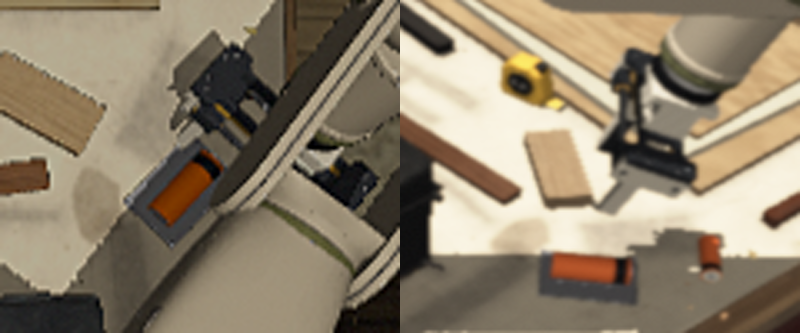

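```bash
python3 -m crank '[[[1,-0.03,-0.004,0.08,0,0,0],[1,-0.06,-0.004,0.16,0,0,0],[1,-0.082,-0.004,0.222,0,0,0],[1,-0.082,-0.004,0.222,0,0,0],[1,-0.082,-0.004,0.222,0,0,0]]]';python3 - <<'E'
from g import *
p,T=cell(TC,TY,0); delta(p,T)
a=read_camera("top")[170:230,350:430]; b=read_camera("scene")[250:330,330:430]
f=lambda a,k:cv2.resize(a,k,interpolation=cv2.INTER_CUBIC)
cv2.imwrite("pics/pre2.png",np.hstack([f(a,(400,300)),f(b,(400,300))])[:,:,::-1])
E
```

```text
t: 3.95
tool_pos: [0.5841, -0.3484, 0.0597]
orientation: [-1.038, -2.615, -0.182]
force: [0.6, 0.4, 0.7]
opening: 0.0928
gripper_force: 0.0
t 3.95 target [ 0.5843 -0.3484  0.0097] rows>= 0.8 shift [-0.0342  0.0002  0.0941] turn [ 0.0006  0.0012 -0.0012]
```

View pics/pre2.png

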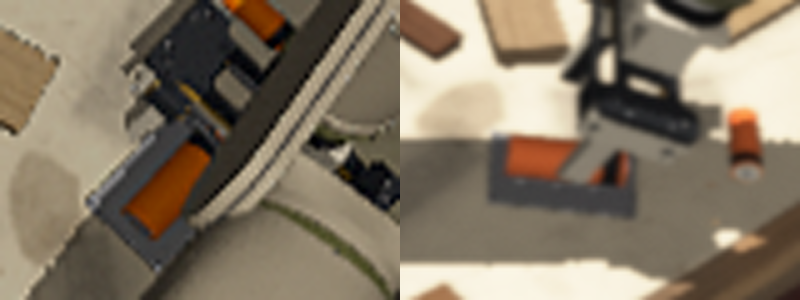

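Both pictures show the fingers straddling the cell near its middle. I'll go down, close and lift.

```bash
python3 -m crank '[[[1,-0.015,0,0.04,0,0,0],[1,-0.034,0,0.094,0,0,0],[1,-0.034,0,0.094,0,0,0],[-1,-0.034,0,0.094,0,0,0],[-1,-0.034,0,0.094,0,0,0]]]' 40; python3 -m crank '[[[-1,0,0,0,0,0,0],[-1,0,0,0,0,0,0],[-1,0,0,0,0,0,0],[-1,0,0,0,0,0,0],[-1,0,0,0,0,0,0]]]'
```

```text
t: 4.68
tool_pos: [0.5841, -0.3485, 0.0094]
orientation: [-1.038, -2.615, -0.182]
force: [-0.3, 0.3, 0.4]
opening: 0.0772
gripper_force: 0.0
t: 5.3
tool_pos: [0.5839, -0.3476, 0.0083]
orientation: [-1.037, -2.614, -0.184]
force: [1.0, 2.4, 0.5]
opening: 0.033
gripper_force: 40.0
```

```bash
python3 -m crank '[[[-1,0.02,0,-0.055,0,0,0],[-1,0.06,0,-0.16,0,0,0],[-1,0.1,0,-0.275,0,0,0],[-1,0.14,0,-0.385,0,0,0],[-1,0.18,0,-0.49,0,0,0]]]'; python3 -m crank '[[[-1,0.02,0,-0.055,0,0,0],[-1,0.04,0,-0.1,0,0,0],[-1,0.04,0,-0.1,0,0,0],[-1,0.04,0,-0.1,0,0,0],[-1,0.04,0,-0.1,0,0,0]]]';python3 - <<'E'
from g import *
where()
p,T=cell(box(17,45,29)+[0,0,.26],BY,30); delta(p,T)
a=read_camera("top")[140:250,340:450]; b=read_camera("scene")[120:320,300:450]
f=lambda a,k:cv2.resize(a,k,interpolation=cv2.INTER_CUBIC)
cv2.imwrite("pics/lift.png",np.hstack([f(a,(400,400)),f(b,(300,400))])[:,:,::-1])
E
```

```text
t: 5.92
tool_pos: [0.5825, -0.3474, 0.2711]
orientation: [-1.038, -2.613, -0.182]
force: [0.2, -0.1, -1.2]
opening: 0.0332
gripper_force: 40.0
t: 6.55
tool_pos: [0.5812, -0.346, 0.3208]
orientation: [-1.037, -2.61, -0.184]
force: [0.6, 1.0, -2.1]
opening: 0.033
gripper_force: 40.0
cell box mm [616.4 340.9 331.1] axis [ 0.347  0.938 -0.003] F [-1.2  0.2 -2.1] grip 40.0 op 0.033 t 6.55
t 6.55 target [0.545  0.317  0.2782] rows>= 10.6 shift [0.8742 0.9151 0.4114] turn [-0.0696 -0.2923  0.7792]
```

View pics/lift.png

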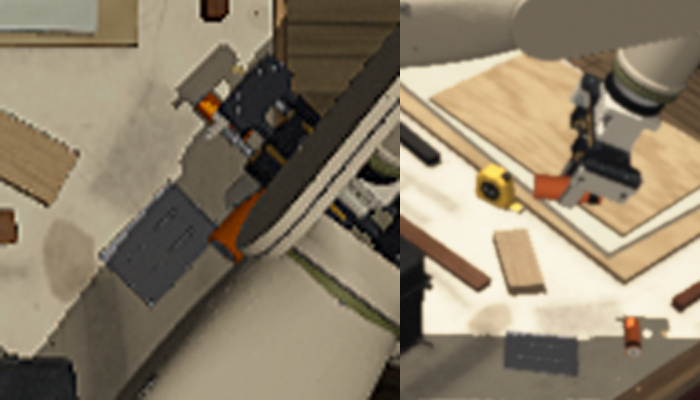

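The cell is held and the tray is empty. I'll carry it over the case.

```bash
python3 -m crank '[[[-1,0.07,0.06,0.0,0,0,0.05],[-1,0.15,0.14,0.02,0,0,0.13],[-1,0.24,0.22,0.05,0,-0.02,0.21],[-1,0.33,0.31,0.08,0,-0.03,0.29],[-1,0.42,0.4,0.12,0,-0.05,0.37]]]'; python3 -c "
from g import *
p,T=cell(box(17,45,29)+[0,0,.28],BY,30); delta(p,T)"
```

```text
t: 7.28
tool_pos: [0.5602, -0.0565, 0.3384]
orientation: [-1.778, -2.249, -0.002]
force: [1.5, 1.0, -1.9]
opening: 0.0331
gripper_force: 40.0
t 7.28 target [0.545  0.317  0.2982] rows>= 6.0 shift [0.7023 0.1674 0.2105] turn [-0.1126 -0.2058  0.4138]
```

```bash
python3 -m crank '[[[-1,0.12,0.03,0.03,-0.02,-0.04,0.08],[-1,0.24,0.06,0.07,-0.04,-0.08,0.16],[-1,0.36,0.09,0.1,-0.06,-0.11,0.24],[-1,0.48,0.12,0.14,-0.08,-0.15,0.32],[-1,0.6,0.145,0.18,-0.1,-0.19,0.4]]]'; python3 -c "
from g import *
p,T=cell(box(17,45,29)+[0,0,.13],BY,30); delta(p,T);where()"
```

```text
t: 7.9
tool_pos: [0.5474, 0.2537, 0.3057]
orientation: [2.539, 1.72, -0.217]
force: [1.1, -0.6, -1.3]
opening: 0.0332
gripper_force: 40.0
t 7.9 target [0.545  0.317  0.1482] rows>= 2.7 shift [ 0.163  -0.0441  0.2946] turn [-0.0131 -0.0126  0.0148]
cell box mm [ 74.6  72.2 316.6] axis [0.875 0.029 0.482] F [ 0.1  1.3 -1.3] grip 40.0 op 0.0332 t 7.9
```

```bash
python3 -m crank '[[[-1,0.08,-0.02,0.05,-0.01,-0.01,0.01],[-1,0.14,-0.04,0.14,-0.01,-0.01,0.01],[-1,0.15,-0.04,0.22,-0.01,-0.01,0.01],[-1,0.15,-0.04,0.26,-0.01,-0.01,0.01],[-1,0.15,-0.04,0.26,-0.01,-0.01,0.01]]]'; python3 -m crank '[[[-1,0,0,0,0,0,0],[-1,0,0,0,0,0,0],[-1,0,0,0,0,0,0],[-1,0,0,0,0,0,0],[-1,0,0,0,0,0,0]]]'; python3 - <<'E'
from g import *
where(); p,T=cell(box(17,45,29)+[0,0,.13],BY,30); delta(p,T)
A=read_camera("top"); B=read_camera("scene")
cv2.imwrite("pics/top_b.png",A[:,:,::-1]);cv2.imwrite("pics/scene_b.png",B[:,:,::-1])
f=lambda a,k:cv2.resize(a,k,interpolation=cv2.INTER_CUBIC)
cv2.imwrite("pics/ovr.png",np.hstack([f(A[180:265,150:240],(424,400)),f(B[100:220,180:290],(367,400))])[:,:,::-1])
E
```

```text
t: 8.52
tool_pos: [0.545, 0.3101, 0.1649]
orientation: [2.531, 1.696, -0.228]
force: [0.3, 0.2, -1.4]
opening: 0.0333
gripper_force: 40.0
t: 9.15
tool_pos: [0.546, 0.3112, 0.1664]
orientation: [2.531, 1.696, -0.222]
force: [-0.2, -1.2, -1.8]
opening: 0.0331
gripper_force: 40.0
cell box mm [ 22.1  48.2 177.3] axis [0.869 0.014 0.495] F [ 1.2  0.3 -1.8] grip 40.0 op 0.0331 t 9.15
t 9.15 target [0.545  0.317  0.1482] rows>= 0.3 shift [ 0.0161 -0.0058  0.0344] turn [-0.0044 -0.0034  0.0077]
```

View pics/ovr.png

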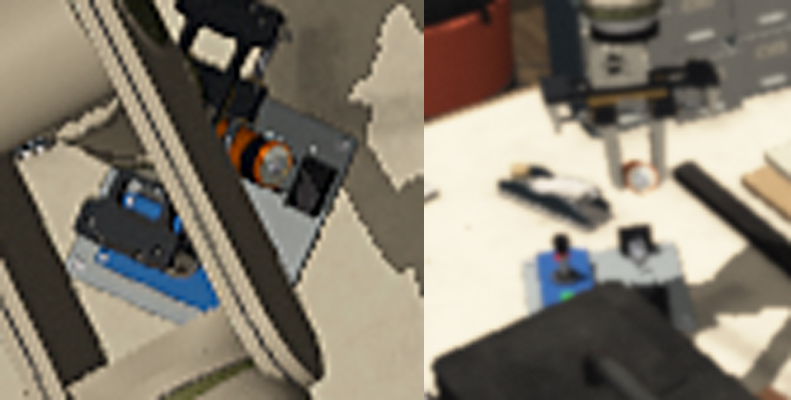

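The cell hangs tilted over the bay, with its button towards the lip wall: top crop (278,165), scene crop (216,178). I'll check its axial and lateral position from the button in the two views.

```bash
python3 - <<'E'
from g import *
s=read_state(); C=R.from_rotvec(s["orientation"]); a=C.apply(R.from_euler("y",-REL,degrees=True).apply([-1,0,0]))
m=s["tool_pos"]-C.apply([0,0,H]); tip=m+.045*a; face=m+.042*a
print("pred box",(BR.T@(tip-BC)*1000).round(1))
for n in("top","scene"):
    im=cv2.imread(f"pics/{n}_b.png")[:,:,::-1]; pt=proj(n,tip); x,y=np.round(pt).astype(int)
    w=im[y-9:y+10,x-9:x+10]; w=cv2.resize(w,None,fx=8,fy=8,interpolation=cv2.INTER_CUBIC); h=cv2.cvtColor(w,cv2.COLOR_RGB2HSV)
    o=cv2.inRange(h,(3,120,70),(20,255,255)); b=cv2.inRange(h,(0,0,110),(180,70,255))
    f=lambda q:((np.array(q)+.5)/8-.5+[x-9,y-9])
    print(n,"pred px",pt.round(2),"face px",proj(n,face).round(2))
    k,l,st,ce=cv2.connectedComponentsWithStats(b)
    for i in range(1,k):
        if 100<st[i,4]<4000: q=f(ce[i]); print(" bright",st[i,4]/64,q.round(2),(BR.T@(ray(n,*q,tip[2])-BC)*1000).round(1))
E
```

```text
pred box [ 61.2  48.8 199.4]
top pred px [208.3  214.39] face px [207.63 214.11]
 bright 2.359375 [206.79 208.13] [ 48.1  65.5 199.4]
 bright 1.921875 [216.03 211.24] [ 80.   68.5 199.4]
 bright 13.28125 [207.82 213.08] [ 58.   52.1 199.4]
 bright 28.21875 [205.5  221.26] [ 62.2  24.6 199.4]
scene pred px [243.91 153.43] face px [243.83 153.38]
```

```bash
python3 -c "
from g import *
p,T=cell(box(26,45,75),BY,30); delta(p,T)"
```

```text
t 9.25 target [0.5415 0.3087 0.0642] rows>= 1.6 shift [ 0.0266 -0.0044  0.2027] turn [-0.0045 -0.0033  0.0077]
```

```bash
python3 -m crank '[[[-1,0.01,-0.004,0.07,-0.004,-0.003,0.008],[-1,0.02,-0.004,0.14,-0.004,-0.003,0.008],[-1,0.027,-0.004,0.203,-0.004,-0.003,0.008],[-1,0.027,-0.004,0.203,-0.004,-0.003,0.008],[-1,0.027,-0.004,0.203,-0.004,-0.003,0.008]]]'; python3 - <<'E'
from g import *
where(); p,T=cell(box(24,45,56),BY,30); delta(p,T)
A=read_camera("top"); B=read_camera("scene")
f=lambda a,k:cv2.resize(a,k,interpolation=cv2.INTER_CUBIC)
cv2.imwrite("pics/ovr2.png",np.hstack([f(A[190:240,170:230],(420,350)),f(B[150:210,210:270],(350,350))])[:,:,::-1])
E
```

```text
t: 9.88
tool_pos: [0.5425, 0.3092, 0.0655]
orientation: [2.534, 1.676, -0.219]
force: [0.2, -0.2, -1.3]
opening: 0.0333
gripper_force: 40.0
cell box mm [25.2 45.8 76.3] axis [ 0.867 -0.001  0.499] F [ 0.   0.3 -1.3] grip 40.0 op 0.0333 t 9.88
t 9.88 target [0.5423 0.3106 0.0452] rows>= 0.3 shift [ 0.0093 -0.0015  0.0396] turn [ 0.0002 -0.0011 -0.0003]
```

View pics/ovr2.png

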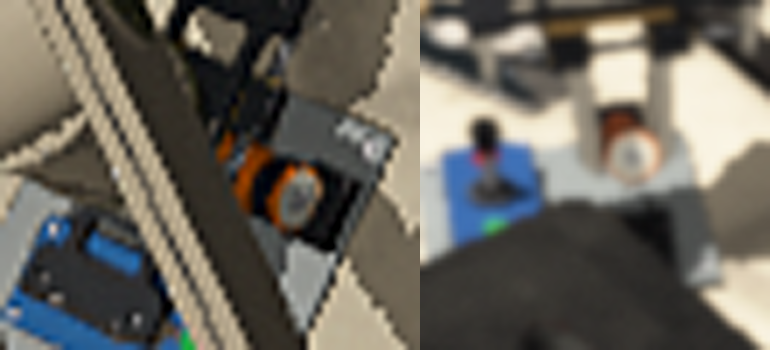

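The cell lines up laterally with the lip wall; its button is at (300,195) in the top crop. I'll lower it, then press the spring.

```bash
python3 -m crank '[[[-1,0.003,-0.001,0.015,0,0,0],[-1,0.006,-0.0015,0.03,0,0,0],[-1,0.009,-0.0015,0.042,0,0,0],[-1,0.009,-0.0015,0.042,0,0,0],[-1,0.009,-0.0015,0.042,0,0,0]]]'; python3 -c "
from g import *
where(); p,T=cell(box(12,45,55),BY,30); delta(p,T); p,T=cell(box(2,45,54.5),BY,30); delta(p,T)"
```

```text
t: 10.6
tool_pos: [0.5414, 0.3098, 0.0425]
orientation: [2.534, 1.676, -0.222]
force: [0.1, -0.4, -1.1]
opening: 0.0331
gripper_force: 40.0
cell box mm [25.1 44.5 53.4] axis [ 0.866 -0.     0.5  ] F [ 0.3  0.3 -1.1] grip 40.0 op 0.0331 t 10.6
t 10.6 target [0.547  0.3216 0.0442] rows>= 0.2 shift [ 0.0252  0.0011 -0.0077] turn [-0.0005 -0.0002 -0.0002]
t 10.6 target [0.5509 0.3308 0.0437] rows>= 0.4 shift [ 0.045   0.0011 -0.0102] turn [-0.0005 -0.0002 -0.0002]
```

```bash
python3 -m crank '[[[-1,0.008,0.001,-0.003,0,0,0],[-1,0.016,0.001,-0.006,0,0,0],[-1,0.025,0.001,-0.007,0,0,0],[-1,0.025,0.001,-0.007,0,0,0],[-1,0.025,0.001,-0.007,0,0,0]]]'; python3 -c "
from g import *
where()"; python3 -m crank '[[[-1,0.007,0,-0.001,0,0,0],[-1,0.014,0,-0.002,0,0,0],[-1,0.02,0,-0.002,0,0,0],[-1,0.02,0,-0.002,0,0,0],[-1,0.02,0,-0.002,0,0,0]]]'; python3 -c "
from g import *
where()"
```

```text
t: 11.22
tool_pos: [0.5469, 0.3213, 0.0439]
orientation: [2.534, 1.676, -0.222]
force: [-0.7, -2.7, 0.1]
opening: 0.0334
gripper_force: 40.0
cell box mm [12.3 45.1 54.7] axis [ 0.866 -0.     0.5  ] F [2.7 0.4 0.1] grip 40.0 op 0.0334 t 11.22
t: 11.85
tool_pos: [0.5509, 0.3305, 0.0434]
orientation: [2.534, 1.676, -0.222]
force: [-2.3, -4.8, 3.1]
opening: 0.0334
gripper_force: 40.0
cell box mm [ 2.3 45.2 54.2] axis [ 0.866 -0.     0.5  ] F [ 5.3 -0.2  3.1] grip 40.0 op 0.0334 t 11.85
```

```bash
python3 -m crank '[[[-1,0.006,0,-0.001,0,0,0],[-1,0.012,0,-0.002,0,0,0],[-1,0.012,0,-0.002,0,0,0],[-1,0.012,0,-0.002,0,0,0],[-1,0.012,0,-0.002,0,0,0]]]'; python3 - <<'E'
from g import *
where()
s=[]
for i in range(3): read_camera("top"); s.append(BR.T@read_state()["force"])
print(np.round(s,1))
B=read_camera("scene"); A=read_camera("top"); cv2.imwrite("pics/pr_s.png",B[:,:,::-1]);cv2.imwrite("pics/pr_t.png",A[:,:,::-1])
for th,z in((20,46.),(10,39),(0,30)):
    e=np.array([-42.6+.0,0]); t=np.radians(th)
    p,T=cell(box(e[0]+45*np.cos(t),45,z),BY,th); delta(p,T)
E
```

```text
t: 12.48
tool_pos: [0.5531, 0.3357, 0.0433]
orientation: [2.533, 1.675, -0.224]
force: [-3.8, -6.3, 5.0]
opening: 0.0331
gripper_force: 40.0
cell box mm [-3.3 45.2 54.2] axis [ 0.866 -0.     0.501] F [ 7.3 -1.   5. ] grip 40.0 op 0.0331 t 12.47
[[ 8.2  0.8  5.2]
 [ 8.2 -0.9  5.3]
 [ 8.2 -0.7  5.3]]
t 12.72 target [0.5525 0.3347 0.035 ] rows>= 0.9 shift [ 0.0008 -0.0003  0.0168] turn [-0.0005  0.1118 -0.0005]
t 12.72 target [0.5525 0.3346 0.0282] rows>= 1.9 shift [ 0.003  -0.0003  0.0303] turn [-0.0005  0.2229 -0.0006]
t 12.72 target [0.553  0.3357 0.0197] rows>= 2.8 shift [ 0.0082 -0.0003  0.0467] turn [-0.0004  0.334  -0.0006]
```

```bash
python3 -m crank '[[[-1,0.0005,0,0.008,0,0.056,0],[-1,0.001,0,0.017,0,0.111,0],[-1,0.002,0,0.024,0,0.167,0],[-1,0.003,0,0.03,0,0.222,0],[-1,0.003,0,0.03,0,0.222,0]]]'; python3 - <<'E'
from g import *
where()
p,T=cell(box(-42.6+45,45,30),BY,0); delta(p,T)
E
```

```text
t: 13.35
tool_pos: [0.5511, 0.3335, 0.0268]
orientation: [-2.533, -1.673, -0.217]
force: [-5.3, -5.4, 2.5]
opening: 0.033
gripper_force: 40.0
cell box mm [ 3.3 44.2 37.6] axis [ 0.985 -0.001  0.175] F [ 7.1 -2.8  2.5] grip 40.0 op 0.033 t 13.35
t 13.35 target [0.553  0.3357 0.0197] rows>= 0.9 shift [0.0029 0.0018 0.0149] turn [-0.0015  0.1119 -0.0016]
```

```bash
python3 -m crank '[[[-1,0.001,0.0005,0.005,0,0.035,0],[-1,0.002,0.001,0.01,0,0.07,0],[-1,0.003,0.001,0.014,0,0.105,0],[-1,0.003,0.001,0.014,0,0.112,0],[-1,0.003,0.001,0.014,0,0.112,0]]]'; python3 - <<'E'
from g import *
where()
A=read_camera("top"); B=read_camera("scene"); where()
f=lambda a,k:cv2.resize(a,k,interpolation=cv2.INTER_CUBIC)
cv2.imwrite("pics/low.png",np.hstack([f(A[190:240,170:230],(420,350)),f(B[150:210,210:270],(350,350))])[:,:,::-1])
E
```

```text
t: 13.98
tool_pos: [0.5526, 0.3368, 0.02]
orientation: [-2.433, -1.609, -0.425]
force: [-5.7, -6.3, -0.1]
opening: 0.0331
gripper_force: 40.0
cell box mm [ 1.5 44.3 30.3] axis [ 1.    -0.     0.001] F [ 8.  -2.8 -0.1] grip 40.0 op 0.0331 t 13.97
cell box mm [ 1.4 44.3 30.4] axis [1.    0.    0.001] F [ 6.6 -2.  -0.3] grip 40.0 op 0.0331 t 14.07
```

View pics/low.png

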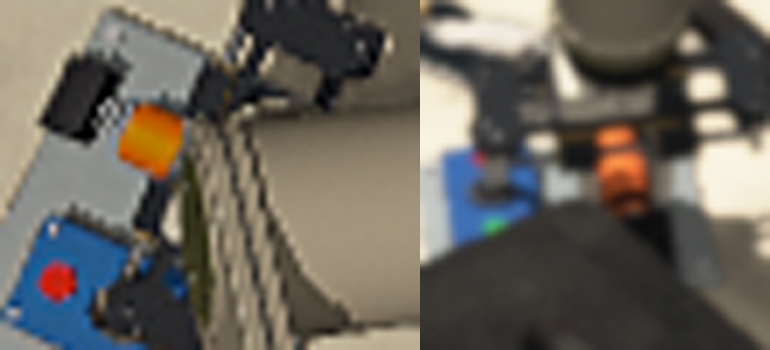

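```bash
python3 -m crank '[[[-1,-0.001,-0.0015,0.002,0,0,0],[-1,-0.004,-0.003,0.001,0,0,0],[-1,-0.008,-0.003,-0.001,0,0,0],[-1,-0.012,-0.003,-0.002,0,0,0],[-1,-0.012,-0.003,-0.002,0,0,0]]]'; python3 - <<'E'
from g import *
where(); read_camera("top"); where()
E
```

```text
t: 14.7
tool_pos: [0.5504, 0.3322, 0.0199]
orientation: [-2.433, -1.609, -0.429]
force: [-1.9, -5.8, 0.0]
opening: 0.0333
gripper_force: 40.0
cell box mm [ 6.6 44.1 30.2] axis [ 1.    -0.001 -0.001] F [6.1 0.5 0. ] grip 40.0 op 0.0333 t 14.7
cell box mm [ 6.5 44.1 30.3] axis [ 1.    -0.001 -0.001] F [6.2 0.6 0.5] grip 40.0 op 0.0332 t 14.75
```

```bash
python3 -m crank '[[[-1,-0.001,0,0.002,0,0,0],[-1,-0.004,0,0.001,0,0,0],[-1,-0.006,0,0,0,0,0],[-1,-0.006,0,0,0,0,0],[-1,-0.006,0,0,0,0,0]]]'; python3 - <<'E'
from g import *
where()
E
python3 -m crank '[[[-1,-0.002,0,-0.0005,0,0,0],[-1,-0.0035,0,-0.001,0,0,0],[-1,-0.0035,0,-0.001,0,0,0],[-1,-0.0035,0,-0.001,0,0,0],[-1,-0.0035,0,-0.001,0,0,0]]]'; python3 - <<'E'
from g import *
where()
E
```

```text
t: 15.38
tool_pos: [0.5496, 0.33, 0.0192]
orientation: [-2.433, -1.609, -0.43]
force: [-1.3, -4.4, 2.2]
opening: 0.0335
gripper_force: 40.0
cell box mm [ 9.  44.1 29.6] axis [ 1.    -0.001 -0.001] F [4.5 0.6 2.2] grip 40.0 op 0.0335 t 15.38
t: 16.0
tool_pos: [0.5489, 0.3284, 0.0192]
orientation: [-2.433, -1.609, -0.431]
force: [-1.0, -4.5, 1.4]
opening: 0.0334
gripper_force: 40.0
cell box mm [10.7 44.1 29.5] axis [ 1.    -0.001 -0.002] F [4.5 0.9 1.4] grip 40.0 op 0.0334 t 16.0
```

```bash
python3 -m crank '[[[-1,-0.002,0,-0.001,0,0,0],[-1,-0.004,0,-0.0014,0,0,0],[-1,-0.004,0,-0.0014,0,0,0],[-1,-0.004,0,-0.0014,0,0,0],[-1,-0.004,0,-0.0014,0,0,0]]]'; python3 - <<'E'
from g import *
where()
E
python3 -m crank '[[[-1,-0.001,0,-0.0003,0,0,0],[-1,-0.002,0,-0.0007,0,0,0],[-1,-0.002,0,-0.0007,0,0,0],[-1,-0.002,0,-0.0007,0,0,0],[-1,-0.002,0,-0.0007,0,0,0]]]'; python3 - <<'E'
from g import *
where()
E
```

```text
t: 16.62
tool_pos: [0.5479, 0.3265, 0.019]
orientation: [-2.433, -1.609, -0.43]
force: [-0.6, -4.7, 0.5]
opening: 0.0331
gripper_force: 40.0
cell box mm [12.8 43.9 29.4] axis [ 1.    -0.    -0.002] F [4.6 1.3 0.5] grip 40.0 op 0.0331 t 16.62
t: 17.25
tool_pos: [0.5476, 0.3258, 0.0191]
orientation: [-2.433, -1.609, -0.431]
force: [3.1, 2.9, -5.4]
opening: 0.0332
gripper_force: 40.0
cell box mm [13.6 44.  29.4] axis [ 1.    -0.001 -0.002] F [-3.9  1.7 -5.4] grip 40.0 op 0.0332 t 17.25
```

```bash
python3 -m crank '[[[-1,0.002,0.0007,0.0007,0,0,0],[-1,0.003,0.001,0.001,0,0,0],[-1,0.003,0.001,0.001,0,0.008,0],[-1,0.003,0.001,0.001,0,0.016,0],[-1,0.003,0.001,0.001,0,0.016,0]]]'; python3 - <<'E'
from g import *
where()
E
python3 -m crank '[[[-1,-0.001,0,-0.0003,0,0,0],[-1,-0.002,0,-0.0007,0,0,0],[-1,-0.003,0,-0.001,0,0,0],[-1,-0.003,0,-0.001,0,0,0],[-1,-0.003,0,-0.001,0,0,0]]]'; python3 - <<'E'
from g import *
where(); A=read_camera("top"); B=read_camera("scene"); cv2.imwrite("pics/st.png",A[:,:,::-1]); cv2.imwrite("pics/ss.png",B[:,:,::-1]); where()
E
```

```text
t: 17.88
tool_pos: [0.5482, 0.3264, 0.0188]
orientation: [-2.418, -1.598, -0.458]
force: [-2.8, -2.3, -0.1]
opening: 0.0332
gripper_force: 40.0
cell box mm [13.  44.2 29. ] axis [ 1.    -0.001 -0.027] F [ 3.3 -1.7 -0.1] grip 40.0 op 0.0332 t 17.88
t: 18.5
tool_pos: [0.5481, 0.3259, 0.0191]
orientation: [-2.417, -1.599, -0.46]
force: [1.7, 5.0, -6.3]
opening: 0.0328
gripper_force: 40.0
cell box mm [13.6 44.4 29.4] axis [ 1.    -0.001 -0.028] F [-5.3 -0.4 -6.3] grip 40.0 op 0.0328 t 18.5
cell box mm [13.6 44.4 29.3] axis [ 1.    -0.001 -0.027] F [-5.1 -0.3 -7. ] grip 40.0 op 0.0333 t 18.6
```

```bash
python3 - <<'E'
from g import *
s=read_state(); print("wt box",(BR.T@s["wrist_torque"]).round(3)); where()
E
python3 -m crank '[[[-1,0.002,0,0.0007,0,0,0],[-1,0.004,0,0.0014,0,0,0],[-1,0.004,0,0.0014,0,-0.008,0],[-1,0.004,0,0.0014,0,-0.016,0],[-1,0.004,0,0.0014,0,-0.016,0]]]'; python3 - <<'E'
from g import *
where();s=read_state(); print("wt box",(BR.T@s["wrist_torque"]).round(3))
E
python3 -m crank '[[[-1,-0.0004,0,0.001,0,0,0],[-1,-0.0007,0,0.002,0,0,0],[-1,-0.0007,0,0.002,0,0,0],[-1,-0.0007,0,0.002,0,0,0],[-1,-0.0007,0,0.002,0,0,0]]]'; python3 - <<'E'
from g import *
where();s=read_state(); print("wt box",(BR.T@s["wrist_torque"]).round(3))
E
```

```text
wt box [-0.251  0.139 -0.016]
cell box mm [13.6 44.4 29.3] axis [ 1.    -0.001 -0.027] F [-5.1 -0.3 -7. ] grip 40.0 op 0.0333 t 18.6
t: 19.23
tool_pos: [0.549, 0.3273, 0.0193]
orientation: [-2.433, -1.61, -0.43]
force: [-3.0, -2.8, 0.0]
opening: 0.0336
gripper_force: 40.0
cell box mm [11.6 44.6 29.6] axis [ 1.    -0.    -0.001] F [ 3.8 -1.7  0. ] grip 40.0 op 0.0336 t 19.23
wt box [-0.258 -0.885  0.106]
t: 19.85
tool_pos: [0.5492, 0.3272, 0.0183]
orientation: [-2.433, -1.609, -0.432]
force: [-1.7, -3.9, 1.4]
opening: 0.0336
gripper_force: 40.0
cell box mm [11.6 44.9 28.7] axis [ 1.    -0.001 -0.002] F [ 4.2 -0.   1.4] grip 40.0 op 0.0336 t 19.85
wt box [-0.046 -0.678 -0.051]
```

```bash
python3 -m crank '[[[-1,-0.0004,0,0.001,0,0,0],[-1,-0.0007,0,0.002,0,0,0],[-1,-0.0007,0,0.002,0,0,0],[-1,-0.0007,0,0.002,0,0,0],[-1,-0.0007,0,0.002,0,0,0]]]'; python3 - <<'E'
from g import *
where();s=read_state(); print("wt box",(BR.T@s["wrist_torque"]).round(3))
E
```

```text
t: 20.48
tool_pos: [0.5495, 0.3274, 0.0178]
orientation: [-2.433, -1.609, -0.432]
force: [-2.3, -4.4, 6.2]
opening: 0.0329
gripper_force: 40.0
cell box mm [11.4 45.  28.1] axis [ 1.    -0.001 -0.002] F [ 5.  -0.4  6.2] grip 40.0 op 0.0329 t 20.48
wt box [-0.149 -0.773  0.068]
```

```bash
python3 -m crank '[[[-1,-0.002,0,-0.0007,0,0,0],[-1,-0.004,0,-0.0014,0,0,0],[-1,-0.005,0,-0.0018,0,0,0],[-1,-0.006,0,-0.002,0,0,0],[-1,-0.006,0,-0.002,0,0,0]]]'; python3 - <<'E'
from g import *
where();s=read_state(); print("wt box",(BR.T@s["wrist_torque"]).round(3))
E
```

```text
t: 21.1
tool_pos: [0.5486, 0.3253, 0.0178]
orientation: [-2.432, -1.608, -0.435]
force: [3.9, 5.6, 0.8]
opening: 0.0327
gripper_force: 40.0
cell box mm [13.7 45.1 28.1] axis [ 1.    -0.001 -0.004] F [-6.7  1.4  0.8] grip 40.0 op 0.0327 t 21.1
wt box [ 0.263  0.9   -0.082]
```

```bash
python3 -m crank '[[[-1,0.001,0,0,0,0,0],[-1,0.001,0,0,0,0,0],[0.0,0.001,0,0,0,0,0],[0.0,0.001,0,0,0,0,0],[0.0,0.001,0,0,0,0,0]]]'; python3 - <<'E'
from g import *
where(); p,T=cell(box(14,45,29),BY,0); delta(p+[0,0,.0],T); delta(p+[0,0,.12],T)
E
```

```text
t: 21.72
tool_pos: [0.5469, 0.3245, 0.0162]
orientation: [-2.433, -1.609, -0.428]
force: [0.4, -0.1, 0.5]
opening: 0.0462
gripper_force: 0.0
cell box mm [15.1 43.8 26.5] axis [ 1. -0. -0.] F [-0.   0.4  0.5] grip 0.0 op 0.0462 t 21.73
t 21.73 target [0.5484 0.325  0.0187] rows>= 0.0 shift [ 0.0037  0.0024 -0.0039] turn [-0.0011 -0.0002 -0.0006]
t 21.73 target [0.5484 0.325  0.1387] rows>= 2.0 shift [ 0.0859  0.0019 -0.2294] turn [-0.0011 -0.0002 -0.0006]
```

```bash
python3 -m crank '[[[0.0,0,0,-0.02,0,0,0],[0.0,0.0,0,-0.06,0,0,0],[0.0,0.02,0,-0.14,0,0,0],[0.0,0.06,0,-0.24,0,0,0],[0.0,0.1,0,-0.34,0,0,0]]]'; python3 - <<'E'
from g import *
A=read_camera("top"); B=read_camera("scene");cv2.imwrite("pics/r_t.png",A[:,:,::-1]);cv2.imwrite("pics/r_s.png",B[:,:,::-1])
print(read_state()["tool_pos"])
for n,i in(("top",A),("scene",B)):
    pt=proj(n,box(17,45,40)); x,y=pt.astype(int)
    print(n,pt,[(b[0],b[1].round(1),np.round(b[2][1],1)) for b in blobs(n,i,(3,140,70),(20,255,255),(x-25,y-25,x+25,y+25))])
p,T=box(-45,-45,150),toolR(BY+np.pi,0); delta(p,T)
E
```

```text
t: 22.35
tool_pos: [0.543, 0.3138, 0.196]
orientation: [-2.433, -1.609, -0.43]
force: [0.8, -0.0, -0.0]
opening: 0.0468
gripper_force: 0.0
[0.54745326 0.31547939 0.20376246]
top [202.604931   213.36360072] [(np.int32(21), array([192. , 209.6]), array([2.6, 8.4])), (np.int32(9), array([178., 230.]), array([2., 2.]))]
scene [244.2682063  181.98577708] [(np.int32(94), array([244.4, 179.9]), array([11.8,  7.7]))]
t 22.45 target [0.4872 0.411  0.15  ] rows>= 2.0 shift [ 0.0831 -0.1868  0.1442] turn [ 0.006  -0.2289  0.0005]
```

```bash
python3 -m crank '[[[-1,0.02,-0.04,0.03,0,-0.06,0],[-1,0.04,-0.09,0.07,0,-0.12,0],[-1,0.06,-0.14,0.1,0,-0.17,0],[-1,0.083,-0.187,0.13,0.006,-0.229,0],[-1,0.083,-0.187,0.144,0.006,-0.229,0]]]' 20; python3 - <<'E'
from g import *
p,T=box(-45,-45,74),toolR(BY+np.pi,0); delta(p,T)
A=read_camera("top"); B=read_camera("scene");cv2.imwrite("pics/r_t2.png",A[:,:,::-1]);cv2.imwrite("pics/r_s2.png",B[:,:,::-1])
f=lambda a,k:cv2.resize(a,k,interpolation=cv2.INTER_CUBIC)
cv2.imwrite("pics/tog.png",np.hstack([f(A[185:260,155:235],(400,375)),f(B[140:210,200:270],(375,375))])[:,:,::-1])
E
```

```text
t: 23.08
tool_pos: [0.4807, 0.4115, 0.1393]
orientation: [-2.613, -1.738, 0.024]
force: [-0.3, -0.3, -0.0]
opening: 0.0022
gripper_force: 0.0
t 23.07 target [0.4872 0.411  0.074 ] rows>= 1.1 shift [0.0056 0.0138 0.1304] turn [-0.0071  0.0071  0.0029]
```

View pics/tog.png

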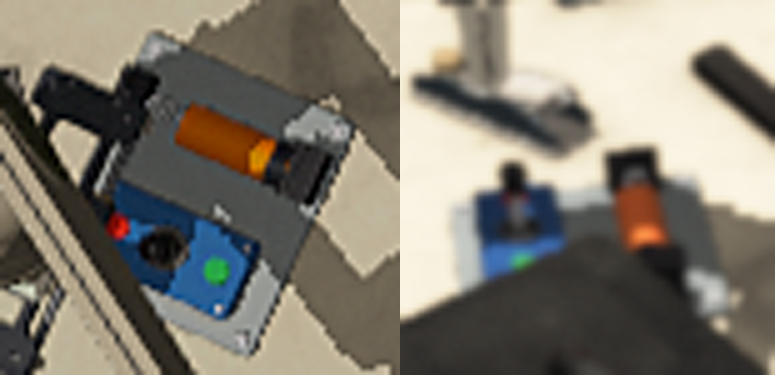

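The cell lies flat in the bay, its orange end reaching the lip wall at (270,165) in the top crop. The toggle is upright, with the closed fingers on the red side. I'll check the cell's flat end by number while going down beside the knob.

```bash
python3 -m crank '[[[-1,0.003,0.01,0,0,0.007,0],[-1,0.006,0.014,0.03,-0.007,0.007,0],[-1,0.006,0.014,0.07,-0.007,0.007,0],[-1,0.006,0.014,0.12,-0.007,0.007,0],[-1,0.006,0.014,0.13,-0.007,0.007,0]]]'; python3 - <<'E'
from m import *
from g import *
A=cv2.imread("pics/r_t2.png")[:,:,::-1]
a,f=up(A,(180,195,225,230)); h=cv2.cvtColor(a,cv2.COLOR_RGB2HSV)
m=cv2.inRange(h,(3,140,60),(20,255,255)); c=biggest(cv2.morphologyEx(m,cv2.MORPH_CLOSE,np.ones((9,9))))
b=f(cv2.boxPoints(cv2.minAreaRect(c)))
for z in(.029,.046): print(z,[(BR.T@(ray("top",*p,z)-BC)*1000).round(1)[:2].tolist() for p in b])
s=read_state();print("tcp box",(BR.T@(s["tool_pos"]-BC)*1000).round(1),(BR.T@s["force"]).round(1)); delta(box(-20,-45,74),toolR(BY+np.pi,0))
E
```

```text
t: 23.8
tool_pos: [0.487, 0.4074, 0.0717]
orientation: [-2.619, -1.735, 0.005]
force: [0.2, -0.3, -1.0]
opening: 0.0006
gripper_force: 0.0
base R-B pct [-105.    2.   34.   37.   39.]
base [[161.75, 237.2], [183.15, 189.58], [226.51, 209.07], [205.11, 256.68]]
0 [[0.4579, 0.4723], [0.636, 0.3997], [0.5659, 0.2365], [0.3891, 0.3106]] c [0.5122 0.3548] sides [0.1923 0.1775 0.1918 0.1758]
0.012 [[0.4577, 0.4695], [0.6346, 0.3974], [0.565, 0.2354], [0.3894, 0.3089]] c [0.5117 0.3528] sides [0.191  0.1763 0.1904 0.1745]
tray R-B pct [ -2.  32.  36.  39. 189.]
tray [[366.34, 210.23], [386.62, 188.95], [401.25, 202.9], [380.97, 224.17]]
0.0 [[0.5705, -0.2839], [0.6517, -0.3602], [0.6002, -0.4147], [0.5194, -0.3383]] c [ 0.5854 -0.3493] sides [0.1114 0.075  0.1111 0.0746]
0.003 [[0.5702, -0.2833], [0.6513, -0.3594], [0.5999, -0.4138], [0.5193, -0.3376]] c [ 0.5852 -0.3485] sides [0.1112 0.0748 0.1109 0.0745]
green [197.88 238.81] [5.2 5.1] [0.4537 0.3333]
red [177.84 229.91] [4.2 4.2] [0.4845 0.4065]
blue [187.87 234.21] [32.7 17.2] [0.4696 0.3699]
mid [0.46909946 0.36988693] yaw -112.87406567301501 0.07946856977518428
top cell [385.55 205.71] [ 9.21 24.53] 43.66777801513672 [ 0.5868 -0.3508  0.02  ]
[[0.565, -0.3071], [0.6319, -0.3701], [0.6086, -0.3947], [0.542, -0.3316]]
scene cell [371.69 292.32] [29.78 10.76] 6.115502834320068 [ 0.5902 -0.3545  0.02  ]
[[0.5428, -0.3388], [0.5731, -0.3095], [0.6382, -0.3704], [0.6067, -0.3981]]
0.029 [[-31.3, 25.8], [-31.6, 59.5], [40.5, 59.2], [40.7, 25.5]]
0.046 [[-28.1, 25.9], [-28.4, 59.3], [43.0, 59.0], [43.2, 25.7]]
tcp box [-41.7 -43.7  71.7] [ 0.2  0.3 -1. ]
t 23.8 target [0.4774 0.388  0.074 ] rows>= 0.3 shift [-0.0434 -0.0026 -0.0044] turn [-0.0012  0.0018  0.0004]
```

```bash
cat >> g.py <<'E'
def tb():
    s=read_state();print("tcp box",(BR.T@(s["tool_pos"]-BC)*1000).round(1),"F",(BR.T@s["force"]).round(1),"t",round(s["t"],2))
E
python3 -m crank '[[[-1,-0.015,0,0,0,0,0],[-1,-0.03,0,0,0,0,0],[-1,-0.045,0,0,0,0,0],[-1,-0.058,0,0,0,0,0],[-1,-0.058,0,0,0,0,0]]]'; python3 -c "
from g import *
tb()"; python3 -m crank '[[[-1,-0.004,0,0,0,0,0],[-1,-0.008,0,0,0,0,0],[-1,-0.012,0,0,0,0,0],[-1,-0.012,0,0,0,0,0],[-1,-0.012,0,0,0,0,0]]]'; python3 -c "
from g import *
tb()"
```

```text
t: 24.42
tool_pos: [0.478, 0.3823, 0.0761]
orientation: [-2.619, -1.735, -0.005]
force: [0.9, 1.0, 1.1]
opening: 0.0002
gripper_force: 0.5
tcp box [-15.  -42.3  76.1] F [-1.3  0.4  1.1] t 24.43
t: 25.05
tool_pos: [0.4754, 0.377, 0.0755]
orientation: [-2.619, -1.735, -0.004]
force: [1.3, 1.0, 1.6]
opening: 0.0006
gripper_force: 0.9
tcp box [ -9.1 -42.5  75.5] F [-1.5  0.8  1.6] t 25.05
```

```bash
python3 -m crank '[[[-1,-0.004,0,0,0,0,0],[-1,-0.007,0,0,0,0,0],[-1,-0.01,0,0,0,0,0],[-1,-0.01,0,0,0,0,0],[-1,-0.01,0,0,0,0,0]]]'; python3 -c "
from g import *
tb()"; python3 -m crank '[[[-1,-0.002,0,0,0,0,0],[-1,-0.004,0,0,0,0,0],[-1,-0.006,0,0,0,0,0],[-1,-0.006,0,0,0,0,0],[-1,-0.006,0,0,0,0,0]]]'; python3 -c "
from g import *
tb()"
```

```text
t: 25.68
tool_pos: [0.4734, 0.3723, 0.0752]
orientation: [-2.619, -1.735, -0.003]
force: [2.0, 2.1, -1.6]
opening: 0.0003
gripper_force: 1.6
tcp box [ -4.  -42.6  75.2] F [-2.7  1.  -1.6] t 25.68
t: 26.3
tool_pos: [0.4721, 0.3696, 0.0753]
orientation: [-2.618, -1.735, -0.003]
force: [0.9, 5.4, -4.5]
opening: 0.0007
gripper_force: 2.3
tcp box [ -1.  -42.7  75.3] F [-5.3 -1.3 -4.5] t 26.3
```

```bash
python3 -m crank '[[[-1,-0.002,0,0,0,0,0],[-1,-0.003,0,0,0,0,0],[-1,-0.003,0,0,0,0,0],[-1,-0.003,0,0,0,0,0],[-1,-0.003,0,0,0,0,0]]]'; python3 -c "
from g import *
tb()"; python3 -m crank '[[[-1,-0.001,0,0,0,0,0],[-1,-0.002,0,0,0,0,0],[-1,-0.002,0,0,0,0,0],[-1,-0.002,0,0,0,0,0],[-1,-0.002,0,0,0,0,0]]]'; python3 -c "
from g import *
tb()"
```

```text
t: 26.92
tool_pos: [0.4717, 0.3687, 0.0754]
orientation: [-2.618, -1.735, -0.005]
force: [3.5, 6.9, -5.5]
opening: 0.0004
gripper_force: 3.2
tcp box [ -0.  -42.7  75.4] F [-7.7  0.5 -5.5] t 26.93
t: 27.55
tool_pos: [0.4716, 0.3685, 0.0755]
orientation: [-2.617, -1.735, -0.007]
force: [4.3, 9.7, -7.8]
opening: 0.0003
gripper_force: 5.0
tcp box [  0.2 -42.7  75.5] F [-10.6   0.1  -7.8] t 27.55
```

The tool has stopped advancing while the force rises, so the toggle is against its stop. I'll hold it there, then ease back.

```bash
for i in 1 2 3; do python3 -m crank '[[[-1,0,0,0,0,0,0],[-1,0,0,0,0,0,0],[-1,0,0,0,0,0,0],[-1,0,0,0,0,0,0],[-1,0,0,0,0,0,0]]]' | grep -E "^t:|force"; done; python3 -c "
from g import *
tb()
A=read_camera('scene');cv2.imwrite('pics/hold.png',A[:,:,::-1])"; python3 -m crank '[[[-1,0.006,0,0,0,0,0],[-1,0.014,0,0,0,0,0],[-1,0.022,0,0,0,0,0],[-1,0.03,0,0,0,0,0],[-1,0.04,0,0,0,0,0]]]'; python3 -m crank '[[[-1,0.015,0,0,0,0,0],[-1,0.03,0,0,0,0,0],[-1,0.05,0,0,0,0,0],[-1,0.06,0,-0.05,0,0,0],[-1,0.06,0,-0.15,0,0,0]]]'; python3 -m crank '[[[-1,0,0,-0.05,0,0,0],[-1,0,0,-0.1,0,0,0],[-1,0,0,-0.15,0,0,0],[-1,0,0,-0.15,0,0,0],[-1,0,0,-0.15,0,0,0]]]'
```

```text
t: 28.18
force: [4.0, 9.0, -7.6]
gripper_force: 5.0
t: 28.8
force: [4.9, 10.3, -7.9]
gripper_force: 5.0
t: 29.42
force: [4.6, 9.3, -7.5]
gripper_force: 5.0
tcp box [  0.2 -42.7  75.5] F [-10.4   0.6  -7.5] t 29.43
t: 30.1
tool_pos: [0.4791, 0.3855, 0.0752]
orientation: [2.619, 1.735, 0.002]
force: [-0.4, -0.9, 1.1]
opening: 0.0006
gripper_force: 0.0
t: 30.72
tool_pos: [0.489, 0.4126, 0.148]
orientation: [2.618, 1.736, -0.006]
force: [0.9, 0.7, 0.5]
opening: 0.0005
gripper_force: 0.0
t: 31.35
tool_pos: [0.4902, 0.4131, 0.2242]
orientation: [-2.619, -1.735, -0.001]
force: [-0.1, -1.3, 0.6]
opening: 0.0007
gripper_force: 0.0
```

```bash
python3 - <<'E'
from g import *
A=read_camera("top"); B=read_camera("scene"); tb()
f=lambda a,k:cv2.resize(a,k,interpolation=cv2.INTER_CUBIC)
hd=cv2.imread("pics/hold.png")[:,:,::-1]
cv2.imwrite("pics/fin.png",np.hstack([f(A[185:260,155:235],(400,375)),np.vstack([f(hd[150:210,205:270],(350,188)),f(B[150:210,205:270],(350,187))])])[:,:,::-1])
E
```

```text
tcp box [-47.6 -43.2 223.5] F [0.2 0.1 0.6] t 31.45
```

View pics/fin.png

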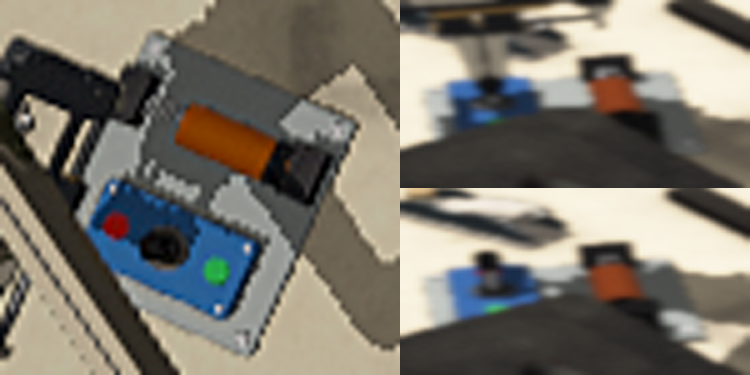

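The final picture shows the toggle back in the middle at (163,245), the cell flat between spring and lip, and the arm clear of everything.

```bash
python3 -c "
from plant import *
print(close_job())"
```

```text
the job is handed in; nothing more can be done
None
```

The job is handed in at about 31 s: the cell lies flat in the bay between spring and contact, and the toggle was held against its green-side stop for about 2 s before springing back to centre. That the button is fully home under the lip was judged from contact force and camera measurements.

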